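# Open the safety cap of the pretzel-lye jar

### The arm

A 6-joint arm with a two-finger parallel gripper is mounted at the origin on the work surface. World frame = base frame: x ahead of the robot, y to its left, z up, the work surface at z = 0. Lengths are in m, angles in rad, forces in N, time in s.
With the tool pointing down it reaches from about 0.25 to 0.725 m from the base axis. Payload 4 kg.
Tool frame: the origin (TCP) lies midway between the tips of the shut fingers; the grasp point (between the pads) lies 19 mm behind it; z points along the fingers, x is the direction in which the jaws open and shut, and the axes are right-handed (so a half turn about z gives the same grasp; the last joint's range is limited). The gripper opens to 85 mm and grips with 20 to 120 N. Pads are 22 mm wide; open, the fingers measure 114 mm over their backs; the gripper's body (76 mm by 85 mm) begins 54 mm behind the grasp point. The pads swing forward as they close: fully open they stand 13 mm farther back than shut.
Start: joints at [-1.162, 0.241, 0.005, 1.335, 0, 1.571], TCP at [0.199, -0.459, 0.231] pointing down, gripper open.
Joint ranges: [-2.72, 2.72], [-1.05, 1.87], [-1.09, 1.28], [-1.99, 2.15], [-1.42, 1.44], [-3.14, 3.14]. Speed limits (rad/s): [2.79, 2.79, 3.14, 3.14, 3.14, 3.14].

### API

Orientations are given as a unit quaternion [x, y, z, w].
In Python, from workcell import bot, vision, ticket gives the robot as it stands.
- The arm moves only by the tool play_rows, never from a script. Its argument "deltas" is one flat list of numbers, 5 for each row, row after row: the opening, from 0 (shut) to 1 (fully open), then the shift along the tool's x, y, z in units of 60 mm (1.0 is 60 mm), then the turn about the tool's z in degrees. A call has 1 to 12 rows; each row shifts and turns the pose as measured when the row begins, along the tool's axes as they then stand; what a row does not reach is not made up. A row lasts 1/8 s, in which the tool goes at most 62.5 mm and 10.7 degrees, less where a joint would pass 70% of its speed; a pose out of reach is approached as far as the arm can. A call is refused whole if a number of a shift passes 1 or a number of a turn 10.7, either way. A call with a gripper value outside its range is refused whole. The fingers move at their own pace and stop on an object; the grip force is fixed at half the most. Time passes only in rows, so rows that do not move let the fingers close. It gives the time, the measured TCP pose, the force and the opening at its end, in the units of the state.
- bot.get_obs(): the state, without advancing time (a new reading comes with each control period).
- vision.camera(name): name is "scene" or "side" or "wrist"; returns a dict with "color" (420x560x3 uint8, blue, green, red), "intrinsics" (3x3 intrinsics, pixels), "rvec" (rotation vector, rad) and "tvec" (3), from world to camera coordinates, as OpenCV has them. Camera axes: x right, y down, z forward; pixel columns grow to the right and rows downward; lengths in m; the calibration is good to about 2 mm. A picture is of the moment at which its call begins. There is no depth.
- ticket.job_done(): hands the job in, once; it reports no verdict.
The state is a dict: "clock": time; "joint_pos": joint angles; "joint_vel": joint speeds; "tau": joint torques, N m; "eef_pos": TCP position; "tool_rot": TCP orientation; "ft_force": force on the tool from outside, world axes, zero at the start; "ft_torque": the same for the moment, N m; "grip_width": finger opening in m.
Only numpy, scipy, OpenCV 4.12 (cv2) and the standard library are available. Lean on these libraries where they do the work, as an engineer would, in place of code of your own. Each camera call takes 0.05 s, during which the arm holds its last target. There are 200 camera calls.

### The job

Open the lye jar for the pretzel dip: grip its red safety cap, press it down, keep it pressed while you twist it counterclockwise (seen from above) until it is free, then lift it off. Finish while still holding the cap in the gripper, level and still, straight above the open mouth with about 10 cm of clear space below it; do not put it down or let go. Leave the almond jar, bowl, tin and scraper where they are.

Things in the scene. Friction and masses are not known exactly. Their poses are not given: they have to be found in the camera images.
- jar: Cream jar, yellow and red band, 72 mm wide, fixed to the bench in a steel clamp (foot plate 120 x 120 x 6 mm, cheeks 85 mm apart outside, 64 mm high). Origin: centre of the plate's underside, on the bench; z up; random yaw. The wide body ends 82 mm above the bench; a sloping shoulder narrows to the 33 mm neck at 100 mm, which has three bayonet lugs under the cap.
- mouth (a point): Centre of the jar's neck rim, 133 mm above the bench, straight above the jar's origin; z up. It is hidden inside the cap at the start.
- cap: Loose round red ribbed safety cap, short white mark on top, 54 mm wide, 35 mm high, about 40 g. Origin: centre of its open underside; z to its closed top. Locked at the start, underside 114 mm and top 149 mm above the bench, 19 mm of skirt below the rim, its x along the jar's x. Grip its sides along any level line; they are free all round, the jar's shoulder lies 14 mm or more below.
- cap_disc (a joint): How far the cap is pressed down, in m (sprung white disc inside the cap, bearing on the rim): 0 = up, 0.007 = hard stop. About 4 N to start, 9 N at 4.5 mm, 12 N at 7 mm. Reads 0 again when the cap is off. The cap unlocks only when pressed at least 4.5 mm; less, and it turns only about 0.1 rad and cannot be lifted.
- cap_top (a point): Centre of the cap's top face, 35 mm above its underside. The way to open: press the cap down, turn it counterclockwise while down; past 0.8 rad (45 degrees) it is clear of the lugs and may be let up and lifted straight off; at about 1.45 rad it meets a stop, so about 1.1 rad is a good turn. While down, only the spring's friction resists the turn.
- almond_jar: Bystander: loose closed golden jar with a paper label and a white lid, 68 mm in diameter, 130 mm high. Origin: centre of its underside. It and the lye jar may stand in either of two places.
- bowl: Bystander: loose cream bowl, 140 mm in diameter, 60 mm high, beyond the jars. Origin: centre of its underside.
- tin: Bystander: loose aluminium tin, 76 mm in diameter, 80 mm high, to the robot's left. Origin: centre of its underside.
- scraper: Bystander: loose dough scraper lying flat, 120 mm along y, 114 mm along x, 22 mm high, to the robot's right. Origin: centre of its underside.
Not all that is in view belongs to the job. What is shaped like the cap but turquoise is not meant. Leave any turquoise look-alike of the jar alone.

How it is judged:
By the outcome, as a careful person would: the job done as asked, in the order asked, and still so for the second after the job is handed in, while the arm keeps its last pose, push and grip.
It also fails if it takes over 40 s, if anything falls off the work surface, if the arm or the gripper's body presses on something with over 40 N, if the wrist force passes 120 N, or if a joint passes its speed limit or range.

## Working session

There is one attempt and no reset: what is moved stays moved. The work goes in short steps, Python scripts to look and compute and a tool call to move; the robot and the scene stay as the last step left them, time stands still between calls to the robot, and variables do not carry over. Pictures are saved under pics/ and viewed, about 8 in all and at most 12, crops included, and the job is handed in when it is done.

Besides the shell and the picture viewer there is one more tool, called after "Call:" as a command line: name --argument value ..., lists and objects as JSON in quotes. play_rows: Moves the arm, as the interface text tells. Its arguments: {"type":"object","properties":{"deltas":{"type":"array"}},"required":["deltas"]}

```bash
mkdir -p pics
cat > h.py <<'E'
import numpy as np, cv2
from workcell import bot, vision, ticket
def cam(n):
    c=vision.camera(n); R=cv2.Rodrigues(np.array(c["rvec"],float))[0]
    return c["color"],np.array(c["intrinsics"],float),R,np.array(c["tvec"],float).reshape(3)
def ray(K,R,t,uv):
    d=R.T@np.linalg.solve(K,[uv[0],uv[1],1]); return -R.T@t,d/np.linalg.norm(d)
def plane(K,R,t,uv,z):
    o,d=ray(K,R,t,uv); return o+d*(z-o[2])/d[2]
def meet(r):
    A=sum(np.eye(3)-np.outer(d,d) for o,d in r); b=sum((np.eye(3)-np.outer(d,d))@o for o,d in r)
    return np.linalg.solve(A,b)
E
python3 - <<'E'
from h import *
for n in ("scene","side"):
    im,K,R,t=cam(n); cv2.imwrite(f"pics/{n}0.png",im)
    np.savez(f"{n}0.npz",im=im,K=K,R=R,t=t); print(n,K[0,0],(-R.T@t).round(3))
    h=cv2.cvtColor(im,cv2.COLOR_BGR2HSV)
    m=(((h[...,0]<8)|(h[...,0]>172))&(h[...,1]>140)&(h[...,2]>60)).astype(np.uint8)
    _,_,s,c=cv2.connectedComponentsWithStats(m)
    for a,b in zip(s[1:],c[1:]):
        if a[4]>40: print(a,b.round(1))
o=bot.get_obs(); print(o["clock"],o["eef_pos"],o["tool_rot"],o["grip_width"],o["ft_force"])
a,b=[cv2.imread(f"pics/{n}0.png") for n in("scene","side")]
E
```

```text
scene 528.7953367385575 [ 1.273 -0.002  1.196]
[348 157  15  11 122] [354.8 161.9]
[334 172  22  26 458] [344.4 184.3]
side 442.33012413342936 [-0.038  0.797  0.681]
[245 234  25  26 553] [257.  246.6]
[285 314  19  13 182] [294.5 320. ]
0.1 [ 0.19853237 -0.4582595   0.23049561] [ 8.35922582e-01 -5.48846510e-01 -8.03463648e-04 -5.46443938e-04] 0.08522822951622998 [0.08979779 0.14228812 0.82040444]
```

View pics/scene0.png

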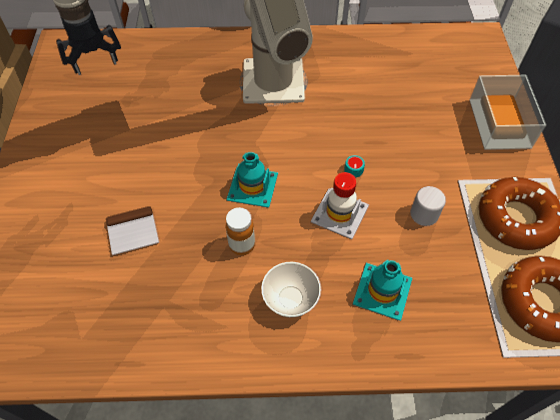

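View pics/side0.png

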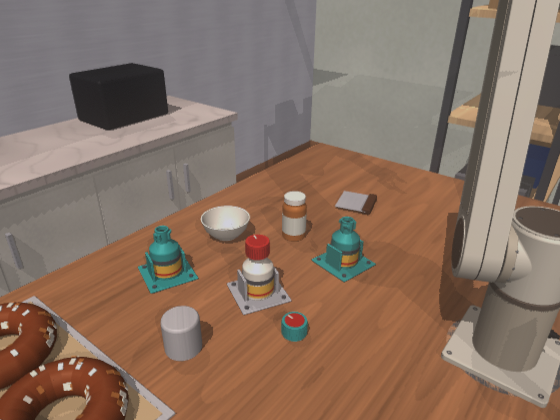

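The red cap on the cream jar is at scene (344,184) and side (257,247). The other candidates are an upturned turquoise cap with a red inside at scene (355,162) / side (294,325), and two capless turquoise jars at scene (252,178) and (387,285). The only one that is red outside and sits on a cream jar with a yellow and red band is at (344,184). I'll confirm it in an enlarged crop.

Run:
```python
from h import *
from scipy.optimize import least_squares
crops=[];r=[]
for n,(x,y),uv in (("scene",(300,140),(344.4,184.3)),("side",(215,215),(257,246.6))):
    f=np.load(n+"0.npz"); im=f["im"]
    crops.append(cv2.resize(im[y:y+110,x:x+100],None,fx=4,fy=4,interpolation=cv2.INTER_CUBIC))
    r.append(ray(f["K"],f["R"],f["t"],uv))
    h=cv2.cvtColor(im,cv2.COLOR_BGR2HSV)
p=meet(r);print("cap centre",p.round(4),"ray gap",[np.linalg.norm(np.cross(p-o,d)).round(4) for o,d in r])
cv2.imwrite("pics/crop.png",np.hstack(crops))
from scipy.spatial.transform import Rotation as Ro
o=bot.get_obs(); print(Ro.from_quat(o["tool_rot"]).as_matrix().round(3))
```

```text
cap centre [0.5096 0.1708 0.1318] ray gap [np.float64(0.0003), np.float64(0.0003)]
[[ 0.398 -0.918 -0.001]
 [-0.918 -0.398  0.002]
 [-0.002 -0.    -1.   ]]
```

View pics/crop.png

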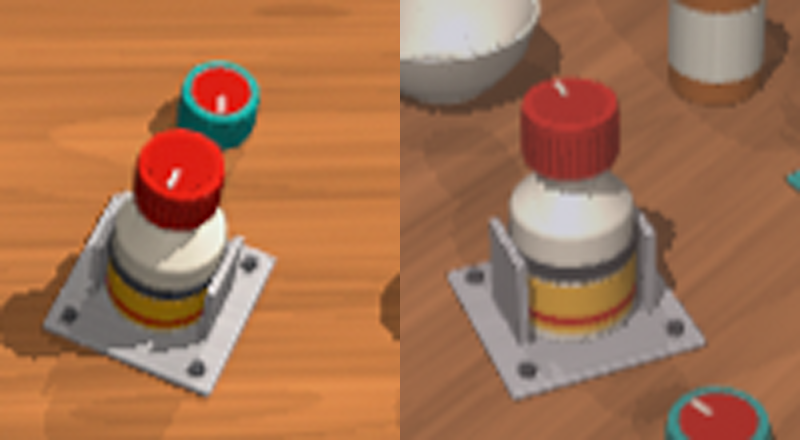

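The crop confirms it: the ribbed red cap with the white mark is on the cream, banded jar in the steel clamp. Its top centre is at scene ≈(345,181) and side ≈(257,241). The turquoise-rimmed cap beside it is the look-alike. The triangulated height of 0.132 agrees with the text. Moving now.

Call:
play_rows --deltas '[1,-0.63,-0.74,0,0,1,-0.63,-0.74,0,0,1,-0.63,-0.74,0,0,1,-0.63,-0.74,0,0]'

```text
clock: 0.6
eef_pos: [0.3026, -0.2465, 0.2284]
tool_rot: [0.833, -0.553, -0.002, -0.001]
ft_force: [0.6, -0.3, -1.1]
grip_width: 0.0856
```

```bash
cat > s.py <<'E'
from h import *
import sys
o=bot.get_obs();p=np.array(o["eef_pos"]);from scipy.spatial.transform import Rotation as Ro
R=Ro.from_quat(o["tool_rot"]).as_matrix()
print("t",o["clock"],"tcp",p.round(4),"yaw",np.degrees(np.arctan2(R[1,0],R[0,0])).round(1),"z",R[:,2].round(4),"q",np.round(o["joint_pos"],3),"w",o["grip_width"],"f",np.round(o["ft_force"],1),"tau",np.round(o["ft_torque"],2))
if len(sys.argv)>3: print("need rows units",(R.T@(np.array(sys.argv[1:4],float)-p)/.06).round(3))
E
python3 s.py .5096 .1708 .25
```

```text
t 0.6 tcp [ 0.3026 -0.2465  0.2284] yaw -67.1 z [-0.0019  0.0042 -1.    ] q [-6.850e-01  2.800e-02 -2.530e-01  1.295e+00  2.000e-03  2.057e+00] w 0.08563171175997525 f [ 0.6 -0.3 -1.1] tau [-0.03 -0.07 -0.01]
need rows units [-5.069 -5.883 -0.338]
```

Call:
play_rows --deltas '[1,-0.63,-0.735,-0.04,0,1,-0.63,-0.735,-0.04,0,1,-0.63,-0.735,-0.04,0,1,-0.63,-0.735,-0.04,0,1,-0.63,-0.735,-0.04,0,1,-0.63,-0.735,-0.04,0,1,0,0,0,-10,1,0,0,0,-10,1,0,0,0,-10,1,0,0,0,0]'

```text
clock: 1.85
eef_pos: [0.4606, 0.0817, 0.2404]
tool_rot: [0.952, -0.307, -0.004, -0.0]
ft_force: [0.2, 0.5, 1.1]
grip_width: 0.0852
```

```bash
python3 s.py .5096 .1708 .25
python3 - <<'E'
from h import *
im,K,R,t=cam("wrist"); np.savez("w1.npz",im=im,K=K,R=R,t=t); cv2.imwrite("pics/w1.png",im)
for z in(.149,):
  q=R@np.array([.5096,.1708,z])+t; print("cap proj",(K@q/q[2])[:2])
E
```

```text
t 1.85 tcp [0.4606 0.0817 0.2404] yaw -35.7 z [-0.0069  0.003  -1.    ] q [ 0.173  0.178 -0.051  1.348  0.004  2.368] w 0.08523186397724769 f [0.2 0.5 1.1] tau [-0.01 -0.02 -0.03]
need rows units [-0.206 -1.682 -0.162]
cap proj [266.5131061   61.56802696]
```

View pics/w1.png

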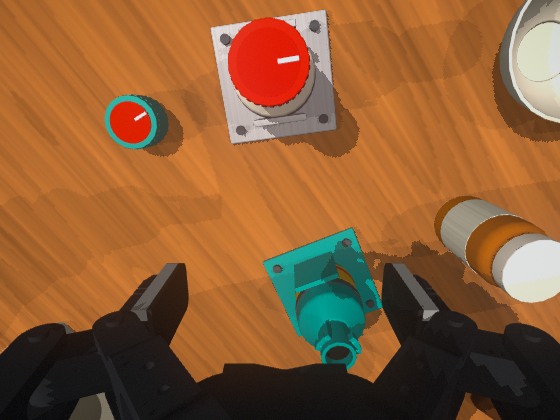

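The wrist view shows the red cap's top face centred near (268,61), 2 px from my projection. The turquoise look-alike is at (131,121) and well clear. I'll refine the position with the wrist ray, then go above the cap.

Run:
```python
from h import *
r=[]
for n,(x0,y0,x1,y1) in (("scene0",(330,160,362,205)),("side0",(240,230,275,264)),("w1",(215,0,325,125))):
    f=np.load(n+".npz"); h=cv2.cvtColor(f["im"],cv2.COLOR_BGR2HSV)
    hh,s,v=[h[...,i].astype(int) for i in range(3)]
    red=((hh<10)|(hh>170))&(s>150)&(v>60); sub=np.zeros_like(red); sub[y0:y1,x0:x1]=red[y0:y1,x0:x1]
    th=cv2.threshold(v[sub].astype(np.uint8),0,255,cv2.THRESH_OTSU)[0]
    m=cv2.morphologyEx((sub&(v>th)).astype(np.uint8),cv2.MORPH_OPEN,np.ones((3,3)))
    c=max(cv2.findContours(m,cv2.RETR_EXTERNAL,cv2.CHAIN_APPROX_NONE)[0],key=cv2.contourArea)
    e=cv2.fitEllipse(cv2.convexHull(c)); print(n,th,e)
    K,R,t=f["K"],f["R"],f["t"]; r.append(ray(K,R,t,e[0])); print(plane(K,R,t,e[0],.149).round(4))
for sel in ([0,1],[0,1,2],[1,2],[0,2]):print(sel,meet([r[i] for i in sel]).round(4))
```

```text
scene0 160.0 ((344.9287109375, 180.7331085205078), (17.454914093017578, 21.945972442626953), 101.2890625)
[0.5115 0.1705 0.149 ]
side0 146.0 ((256.7204284667969, 241.1350555419922), (15.017032623291016, 23.27760887145996), 83.51007843017578)
[0.5072 0.1739 0.149 ]
w1 178.0 ((267.9207458496094, 61.08660888671875), (81.23384857177734, 88.03536224365234), 175.81044006347656)
[0.5105 0.1705 0.149 ]
[0, 1] [0.5097 0.1709 0.1465]
[0, 1, 2] [0.5101 0.1708 0.1466]
[1, 2] [0.5104 0.1707 0.1461]
[0, 2] [0.5106 0.1707 0.1477]
```

Call:
play_rows --deltas '[1,-0.07,-0.56,-0.05,0,1,-0.07,-0.56,-0.05,0,1,-0.05,-0.4,0,0,1,0,0,0,0]'

```text
clock: 2.4
eef_pos: [0.5057, 0.1629, 0.2458]
tool_rot: [0.949, -0.314, -0.004, 0.0]
ft_force: [0.6, -0.7, 0.0]
grip_width: 0.0853
```

```bash
python3 s.py .5103 .1706 .108
```

```text
t 2.4 tcp [0.5057 0.1629 0.2458] yaw -36.6 z [-0.0081  0.0022 -1.    ] q [0.309 0.303 0.127 1.402 0.005 2.519] w 0.08525361470438113 f [ 0.6 -0.7  0. ] tau [-0.05  0.03  0.01]
need rows units [ 2.000e-03 -1.560e-01  2.296e+00]
```

Call:
play_rows --deltas '[1,0,-0.1,0.3,0,1,0,-0.05,0.4,0,1,0,0,0.4,0,1,0,0,0.2,0,1,0,0,0,0]'

```text
clock: 3.02
eef_pos: [0.5089, 0.1664, 0.1663]
tool_rot: [0.948, -0.319, -0.004, 0.001]
ft_force: [-0.1, -0.2, -0.2]
grip_width: 0.0856
```

```bash
python3 s.py .5103 .1706 .108
```

```text
t 3.025 tcp [0.5089 0.1664 0.1663] yaw -37.2 z [-9.e-03  3.e-04 -1.e+00] q [ 0.314  0.353 -0.013  1.214  0.003  2.535] w 0.08558350697007677 f [-0.1 -0.2 -0.2] tau [ 0.   -0.02 -0.04]
need rows units [-0.017 -0.074  0.971]
```

Call:
play_rows --deltas '[1,-0.02,-0.07,0.1,0,1,0,-0.03,0.3,0,1,0,0,0.3,0,1,0,0,0.25,0,1,0,0,0,0]'

```text
clock: 3.65
eef_pos: [0.5146, 0.1733, 0.1114]
tool_rot: [0.947, -0.32, -0.001, -0.001]
ft_force: [-0.1, 0.5, -0.0]
grip_width: 0.0853
```

```bash
python3 s.py .5103 .1706 .108
```

```text
t 3.65 tcp [0.5146 0.1733 0.1114] yaw -37.3 z [-7.0e-04  3.1e-03 -1.0e+00] q [ 0.323  0.405 -0.088  1.078  0.003  2.545] w 0.08529577259091561 f [-0.1  0.5 -0. ] tau [-0.04 -0.01 -0.02]
need rows units [-0.03   0.08   0.057]
```

Call:
play_rows --deltas '[1,-0.03,0.08,0.05,0,1,0,0,0,0]'

```text
clock: 3.9
eef_pos: [0.5108, 0.1708, 0.1093]
tool_rot: [0.947, -0.32, -0.0, -0.002]
ft_force: [-1.8, 0.2, -0.8]
grip_width: 0.0852
```

```bash
python3 s.py .5103 .1706 .108
```

```text
t 3.9 tcp [0.5108 0.1708 0.1093] yaw -37.3 z [ 0.001   0.0037 -1.    ] q [ 0.321  0.397 -0.105  1.066  0.003  2.543] w 0.08524487765325983 f [-1.8  0.2 -0.8] tau [-0.06 -0.03  0.03]
need rows units [-0.005  0.007  0.022]
```

Within 1 mm. Closing.

Call:
play_rows --deltas '[0,0,0,0,0,0,0,0,0,0,0,0,0,0,0,0,0,0,0,0,0,0,0,0,0,0,0,0,0,0]'

```text
clock: 4.65
eef_pos: [0.5115, 0.171, 0.1108]
tool_rot: [0.947, -0.32, 0.001, -0.003]
ft_force: [-0.1, 0.3, 0.2]
grip_width: 0.053
```

```bash
python3 s.py .5103 .1706 .108;python3 - <<'E'
from h import *
im,K,R,t=cam("wrist"); a=im
b=cam("side")[0][170:310,190:330]; cv2.imwrite("pics/g.png",np.hstack([cv2.resize(a,(400,300)),cv2.resize(b,(300,300))]))
E
```

```text
t 4.65 tcp [0.5115 0.171  0.1108] yaw -37.3 z [ 0.0033  0.0046 -1.    ] q [ 0.321  0.395 -0.104  1.067  0.003  2.543] w 0.05300302903889518 f [-0.1  0.3  0.2] tau [0.03 0.11 0.05]
need rows units [-0.013  0.018  0.046]
```

View pics/g.png

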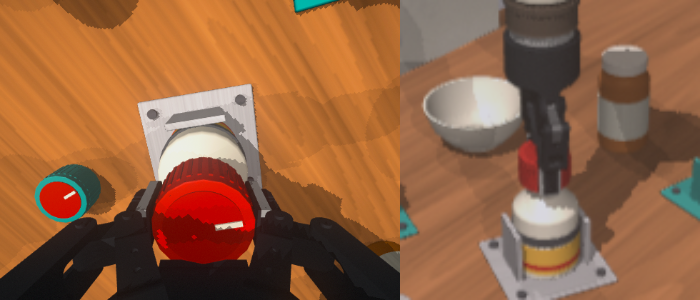

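The gripper holds the cap square at a width of 53 mm; in the wrist panel the cap sits between the pads at about (203,215). Now pressing down.

Call:
play_rows --deltas '[0,0,0,0.06,0,0,0,0,0.06,0]'

```text
clock: 5.0
eef_pos: [0.5117, 0.171, 0.105]
tool_rot: [0.947, -0.32, 0.001, -0.003]
ft_force: [-4.1, -2.0, 9.8]
grip_width: 0.0534
```

```bash
python3 s.py .5103 .1706 .104
```

```text
t 5.0 tcp [0.5117 0.171  0.105 ] yaw -37.3 z [ 0.0046  0.005  -1.    ] q [ 0.321  0.4   -0.113  1.052  0.003  2.543] w 0.053399484523200716 f [-4.1 -2.   9.8] tau [-0.19  0.87 -0.04]
need rows units [-0.015  0.02   0.016]
```

Call:
play_rows --deltas '[0,0,0,0.04,0,0,0,0,0.03,-5,0,0,0,0.03,-9]'

```text
clock: 5.38
eef_pos: [0.5119, 0.1721, 0.1036]
tool_rot: [0.98, -0.199, 0.003, -0.005]
ft_force: [-6.7, 0.3, 14.7]
grip_width: 0.0531
```

```bash
python3 s.py .5105 .1706 .104
```

```text
t 5.375 tcp [0.5119 0.1721 0.1036] yaw -22.9 z [ 0.0076  0.0086 -0.9999] q [ 0.321  0.4   -0.118  1.043  0.006  2.292] w 0.053067137737243884 f [-6.7  0.3 14.7] tau [ 0.06  1.42 -0.13]
need rows units [-0.012  0.032 -0.007]
```

Call:
play_rows --deltas '[0,-0.01,0.01,0.015,-10,0,-0.01,0.01,0.015,-10,0,-0.01,0.01,0.015,-10]'

```text
clock: 5.75
eef_pos: [0.5108, 0.1726, 0.1057]
tool_rot: [0.997, 0.07, 0.007, -0.006]
ft_force: [-2.5, -0.2, 8.0]
grip_width: 0.0531
```

```bash
python3 s.py .5105 .1706 .104
```

```text
t 5.75 tcp [0.5108 0.1726 0.1057] yaw 8.1 z [ 0.0127  0.0135 -0.9998] q [ 0.321  0.391 -0.125  1.039  0.009  1.751] w 0.05314386765218911 f [-2.5 -0.2  8. ] tau [ 0.07  0.61 -0.06]
need rows units [-0.01   0.033  0.028]
```

Call:
play_rows --deltas '[0,0,0.02,0.06,-2,0,0,0.01,0.04,-7,0,0,0.01,0.04,-9]'

```text
clock: 6.12
eef_pos: [0.5108, 0.1728, 0.1037]
tool_rot: [0.973, 0.231, 0.01, -0.008]
ft_force: [-9.7, -0.0, 18.7]
grip_width: 0.0534
```

```bash
python3 s.py .5105 .1706 .104
```

```text
t 6.125 tcp [0.5108 0.1728 0.1037] yaw 26.7 z [ 0.0155  0.02   -0.9997] q [ 0.318  0.39  -0.132  1.027  0.014  1.423] w 0.05341331920451271 f [-9.7 -0.  18.7] tau [-0.16  1.91 -0.19]
need rows units [-0.021  0.031 -0.005]
```

Call:
play_rows --deltas '[0,0,0,-0.1,0,0,0,0,-0.15,0,0,0,0,-0.15,0]'

```text
clock: 6.5
eef_pos: [0.51, 0.1721, 0.1286]
tool_rot: [0.973, 0.232, 0.01, -0.008]
ft_force: [-0.2, -0.3, -0.1]
grip_width: 0.053
```

```bash
python3 s.py .5103 .1706 .230
```

```text
t 6.5 tcp [0.51   0.1721 0.1286] yaw 26.8 z [ 0.0153  0.0195 -0.9997] q [ 0.318  0.366 -0.099  1.086  0.014  1.421] w 0.05304133431739411 f [-0.2 -0.3 -0.1] tau [-0.   -0.01 -0.05]
need rows units [ 0.031  0.007 -1.69 ]
```

It lifts without resistance, so the cap is unlocked. Continuing straight up.

Call:
play_rows --deltas '[0,0,0,-0.25,0,0,0,0,-0.35,0,0,0,0,-0.4,0,0,0,0,-0.35,0,0,0,0,-0.2,0,0,0,0,0,0,0,0,0,0,0]'

```text
clock: 7.38
eef_pos: [0.5091, 0.1704, 0.2268]
tool_rot: [0.973, 0.231, 0.01, -0.008]
ft_force: [-0.7, 0.2, -0.6]
grip_width: 0.0532
```

```bash
python3 s.py .5103 .1706 .231;python3 - <<'E'
from h import *
a=cam("side")[0];b=cam("scene")[0];np.save("side2.npy",a); c=cam("wrist")[0]
cv2.imwrite("pics/l.png",np.hstack([cv2.resize(x,(260,300)) if 0 else cv2.resize(x,(266,300)) for x in (a[150:330,180:340],b[90:270,264:424],c[100:420,138:422])]))
E
```

```text
t 7.375 tcp [0.5091 0.1704 0.2268] yaw 26.7 z [ 0.0161  0.02   -0.9997] q [0.315 0.298 0.071 1.321 0.014 1.419] w 0.05318303643764438 f [-0.7  0.2 -0.6] tau [ 0.02  0.07 -0.  ]
need rows units [ 0.021  0.005 -0.07 ]
```

View pics/l.png

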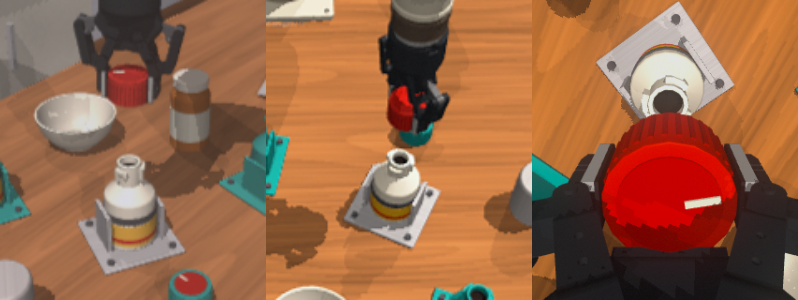

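The cap is off and held. The open neck shows in the side panel at (131,160) and the scene panel at (134,160). Next I'll trim the height and measure the cap against the mouth.

Call:
play_rows --deltas '[0,0.02,0,-0.07,0,0,0,0,0,0,0,0,0,0,0]'

```text
clock: 7.9
eef_pos: [0.5095, 0.1707, 0.2299]
tool_rot: [0.973, 0.231, 0.009, -0.008]
ft_force: [0.3, -0.9, -0.4]
grip_width: 0.0528
```

```bash
python3 s.py .5103 .1706 .231;python3 - <<'E'
from h import *
r=[];q=[];I=[]
for n,m,sl in (("scene",(344.6,186),(slice(100,180),slice(325,380))),("side",(258.8,246.6),(slice(170,225),slice(230,290)))):
    im,K,R,t=cam(n); h=cv2.cvtColor(im,cv2.COLOR_BGR2HSV).astype(int)
    red=((h[...,0]<8)|(h[...,0]>172))&(h[...,1]>140)&(h[...,2]>60); s=np.zeros_like(red);s[sl]=red[sl]
    ys,xs=np.nonzero(s); print(n,xs.min(),xs.max(),ys.min(),ys.max(),len(xs))
    r.append(ray(K,R,t,m)); q.append(ray(K,R,t,((xs.min()+xs.max())/2,(ys.min()+ys.max())/2)))
    for p in ([.5103,.1706,.133],[.5103,.1706,.2505],[.5103,.1706,.233],[.5103,.1706,.268]):
        c=R@np.array(p)+t; print(p,(K@c/c[2])[:2].round(1))
    I.append(cv2.resize(im[90:270,210:400],(400,379),interpolation=cv2.INTER_CUBIC))
print("mouth",meet(r).round(4),"cap mid",meet(q).round(4))
cv2.imwrite("pics/f.png",np.hstack(I))
E
```

```text
t 7.9 tcp [0.5095 0.1707 0.2299] yaw 26.7 z [ 0.0133  0.0191 -0.9997] q [0.315 0.301 0.082 1.333 0.014 1.419] w 0.05282934135454355 f [ 0.3 -0.9 -0.4] tau [-0.   -0.02  0.02]
need rows units [ 0.011  0.007 -0.019]
scene 337 360 141 167 358
[0.5103, 0.1706, 0.133] [344.3 184.2]
[0.5103, 0.1706, 0.2505] [349.3 154.1]
[0.5103, 0.1706, 0.233] [348.5 158.9]
[0.5103, 0.1706, 0.268] [350.1 149.2]
side 244 268 187 212 554
[0.5103, 0.1706, 0.133] [256.7 246. ]
[0.5103, 0.1706, 0.2505] [255.9 199.6]
[0.5103, 0.1706, 0.233] [256.  206.8]
[0.5103, 0.1706, 0.268] [255.8 192.1]
mouth [0.5102 0.1689 0.1291] cap mid [0.5104 0.1693 0.2504]
```

View pics/f.png

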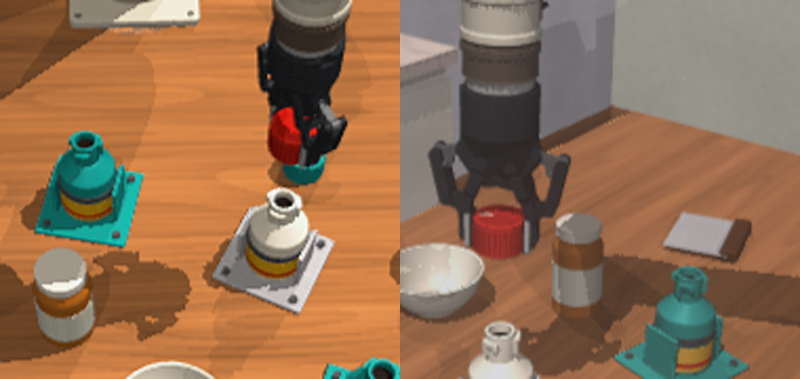

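The cap's middle is at (0.510, 0.169, 0.250), so its underside is at about 0.233 m, 100 mm above the rim and within 1–2 mm of the mouth axis. Handing in.

Run:
```python
from h import *
o=bot.get_obs(); print(np.abs(o["joint_vel"]).max(),o["grip_width"],o["clock"]); print(ticket.job_done())
```

```text
0.0021157431742013693 0.052911551885005556 8.0
the job is handed in; nothing more can be done
None
```

The lye jar is open. I gripped the red cap, pressed it to about the 7 mm hard stop, turned it about 64° (1.12 rad) counterclockwise, lifted it off and handed in while still holding it. It took 8.0 s on the robot clock.

**Last checks:**
- **Position:** the cap is within 1–2 mm of the mouth's axis, with its underside about 100 mm above the rim.
- **Stillness and grip:** the arm is at rest (at most 0.002 rad/s), and the grip width is steady at 53 mm.
- **Forces:** the highest reading taken was about 21 N at the wrist.
- **Bystanders:** the almond jar and scraper look unmoved in the last picture. The bowl is only partly in view there, and the tin was last seen partly, one picture earlier. I did not measure any of them.

**What was not perfect:**
- The tool, and so the cap, is tilted about 1.3° from level. The move interface cannot correct tilt.
- At about 45° of turn the push eased to 8 N, roughly 4 mm down and just under the 4.5 mm unlock depth. I pressed down again while finishing the turn, and the cap then lifted off without resistance.
- My hand-picked measurement of the rim height came out 4 mm below the stated 133 mm. I used the stated height.

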